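# Set out pencil barrels by length on the bamboo rail

### The job

Set the four burgundy pencil barrels out on the bamboo rail in order of length, ready for assembly: the shortest in the cradle next to the chrome lead dispenser, then each longer one in the next cradle along, up to the longest in the cradle farthest from it. Lay each barrel level in both notches of its cradle, centred lengthwise, and leave the dispenser and the mug standing where they are.

Things in the scene. Friction and masses are not known exactly. Their poses are not given: they have to be found in the camera images.
- barrel_a: burgundy metal pencil barrel, octagonal, 114 mm long, 13 mm across flats, about 38 g, thin brass rim at each end; the four (78, 96, 114, 132 mm) differ only in length. Origin mid-length on its axis, 6.5 mm above what it lies on; x along its length, both ends alike. At the start it lies on the table within about 0.5 rad of the y direction.
- barrel_b: burgundy metal pencil barrel, octagonal, 78 mm long, 13 mm across flats, about 26 g, thin brass rim at each end; the four (78, 96, 114, 132 mm) differ only in length. Origin mid-length on its axis, 6.5 mm above what it lies on; x along its length, both ends alike. At the start it lies on the table within about 0.5 rad of the y direction.
- barrel_c: burgundy metal pencil barrel, octagonal, 132 mm long, 13 mm across flats, about 44 g, thin brass rim at each end; the four (78, 96, 114, 132 mm) differ only in length. Origin mid-length on its axis, 6.5 mm above what it lies on; x along its length, both ends alike. At the start it lies on the table within about 0.5 rad of the y direction.
- barrel_d: burgundy metal pencil barrel, octagonal, 96 mm long, 13 mm across flats, about 32 g, thin brass rim at each end; the four (78, 96, 114, 132 mm) differ only in length. Origin mid-length on its axis, 6.5 mm above what it lies on; x along its length, both ends alike. At the start it lies on the table within about 0.5 rad of the y direction.
- cradle_p: bamboo cradle, one of four alike, fixed in a row (order shuffled), 65 mm apart, on a fixed bamboo rail 265 x 82 x 8 mm that runs along y to within 0.15 rad. Two notched cheeks, 6 mm thick, at x = -27 and 27 mm, 48 mm open between them for fingers. A barrel lies along x, its axis 18.5 mm above the origin. Origin: centre of the underside, 8 mm above the table; x along the barrel, y along the row.
- cradle_q: bamboo cradle like cradle_p, same origin and axes. Overall 66 (x) x 40 (y) x 19 mm high; base plate 4 mm thick. Each cheek's notch has a flat floor 14 mm wide, 12 mm above the origin, and 45 degree flanks rising 7 mm more to a mouth 28 mm wide, centred on y = 0.
- cradle_r: bamboo cradle like cradle_p and cradle_q, same sizes, origin and axes: origin at the centre of its underside on the rail's top, 8 mm above the table; x along the barrel, y along the row; notch floor 12 mm above the origin.
- cradle_s: bamboo cradle like cradle_p and cradle_q, same sizes, origin and axes: origin at the centre of its underside on the rail's top, 8 mm above the table; x along the barrel, y along the row; notch floor 12 mm above the origin.
- dispenser: chrome push-button lead dispenser: upright round can 57 mm across, 92 mm high, button on top, small spout low on its side reaching 33 mm from the axis; 0.45 kg. Stands loose off one end of the row of cradles (either end), about 100 mm from the nearest cradle's centre, in line with the row. Origin: centre of the underside, z up.
- mug: speckled stoneware mug, 78 mm across, 90 mm high, 0.34 kg; handle reaches 71 mm from its axis along its +y, which points roughly away from the robot. Stands loose off the row's other end, about 100 mm from the nearest cradle's centre. Origin: centre of the underside, z up. Other small loose things, under 40 mm high, stand between the barrels; taller ones only beyond the rail.
Not all that is in view belongs to the job. What is shaped like the barrel_c but blue is not meant. Leave any white look-alike of the barrel_a alone.

How it is judged:
At the end, for the whole second after the job is handed in: Barrels in order of length, shortest nearest the dispenser; each released, at rest, level in its cradle's notches: middle within 12 mm of the cradle's centre, axis within 0.15 rad of its x and 23.5 to 30.5 mm above the table. Dispenser and mug upright, within 20 mm of their starts (((horizontal distance between barrel_b and cradle_p below 0.012 m and angle between the x axis of barrel_b and the x axis of cradle_p, either way round below 0.15 rad) or (horizontal distance between barrel_b and cradle_q below 0.012 m and angle between the x axis of barrel_b and the x axis of cradle_q, either way round below 0.15 rad) or (horizontal distance between barrel_b and cradle_r below 0.012 m and angle between the x axis of barrel_b and the x axis of cradle_r, either way round below 0.15 rad) or (horizontal distance between barrel_b and cradle_s below 0.012 m and angle between the x axis of barrel_b and the x axis of cradle_s, either way round below 0.15 rad)) and horizontal distance between barrel_b and dispenser between 0.06 and 0.1325 m and height (world z) of barrel_b between 0.0235 and 0.0305 m and angle between barrel_b's own x axis and vertical between 1.49 and 1.65 rad and linear speed of each of barrel_b, barrel_d, barrel_a, barrel_c below 0.01 m/s and angular speed of each of barrel_b, barrel_d, barrel_a, barrel_c below 0.15 rad/s and contact force between the fingers and barrel_b below 0.05 N and ((horizontal distance between barrel_d and cradle_p below 0.012 m and angle between the x axis of barrel_d and the x axis of cradle_p, either way round below 0.15 rad) or (horizontal distance between barrel_d and cradle_q below 0.012 m and angle between the x axis of barrel_d and the x axis of cradle_q, either way round below 0.15 rad) or (horizontal distance between barrel_d and cradle_r below 0.012 m and angle between the x axis of barrel_d and the x axis of cradle_r, either way round below 0.15 rad) or (horizontal distance between barrel_d and cradle_s below 0.012 m and angle between the x axis of barrel_d and the x axis of cradle_s, either way round below 0.15 rad)) and horizontal distance between barrel_d and dispenser between 0.1325 and 0.1975 m and height (world z) of barrel_d between 0.0235 and 0.0305 m and angle between barrel_d's own x axis and vertical between 1.49 and 1.65 rad and contact force between the fingers and barrel_d below 0.05 N and ((horizontal distance between barrel_a and cradle_p below 0.012 m and angle between the x axis of barrel_a and the x axis of cradle_p, either way round below 0.15 rad) or (horizontal distance between barrel_a and cradle_q below 0.012 m and angle between the x axis of barrel_a and the x axis of cradle_q, either way round below 0.15 rad) or (horizontal distance between barrel_a and cradle_r below 0.012 m and angle between the x axis of barrel_a and the x axis of cradle_r, either way round below 0.15 rad) or (horizontal distance between barrel_a and cradle_s below 0.012 m and angle between the x axis of barrel_a and the x axis of cradle_s, either way round below 0.15 rad)) and horizontal distance between barrel_a and dispenser between 0.1975 and 0.2625 m and height (world z) of barrel_a between 0.0235 and 0.0305 m and angle between barrel_a's own x axis and vertical between 1.49 and 1.65 rad and contact force between the fingers and barrel_a below 0.05 N and ((horizontal distance between barrel_c and cradle_p below 0.012 m and angle between the x axis of barrel_c and the x axis of cradle_p, either way round below 0.15 rad) or (horizontal distance between barrel_c and cradle_q below 0.012 m and angle between the x axis of barrel_c and the x axis of cradle_q, either way round below 0.15 rad) or (horizontal distance between barrel_c and cradle_r below 0.012 m and angle between the x axis of barrel_c and the x axis of cradle_r, either way round below 0.15 rad) or (horizontal distance between barrel_c and cradle_s below 0.012 m and angle between the x axis of barrel_c and the x axis of cradle_s, either way round below 0.15 rad)) and horizontal distance between barrel_c and dispenser between 0.2625 and 0.335 m and height (world z) of barrel_c between 0.0235 and 0.0305 m and angle between barrel_c's own x axis and vertical between 1.49 and 1.65 rad and contact force between the fingers and barrel_c below 0.05 N and distance of each of dispenser, mug from where it was at the start of the episode below 0.02 m and angle between each of dispenser, mug's own z axis and vertical below 0.1 rad); the robot touches nothing.
It fails at once if the lead dispenser is knocked over or pushed more than 30 mm (distance of dispenser from where it was at the start of the episode above 0.03 m or angle between dispenser's own z axis and vertical above 0.4 rad).
It fails at once if the mug is knocked over or pushed more than 30 mm (distance of mug from where it was at the start of the episode above 0.03 m or angle between mug's own z axis and vertical above 0.4 rad).
It also fails if it takes over 99 s, if anything falls off the work surface, if the arm or the gripper's body presses on something with over 40 N, if the wrist force passes 120 N, or if a joint passes its speed limit or range.

### The arm

A 6-joint arm with a two-finger parallel gripper is mounted at the origin on the work surface. World frame = base frame: x ahead of the robot, y to its left, z up, the work surface at z = 0. Lengths are in m, angles in rad, forces in N, time in s.
With the tool pointing down it reaches from about 0.3 to 0.875 m from the base axis. Payload 6.4 kg.
Tool frame: the origin (TCP) lies at the very end of the fingers, on their centre line; the grasp point (between the pads) lies ctrl.grip_point_offset behind it (ctrl.grip_point_offset is the distance from the TCP to the grasp point, in m); z points along the fingers, x is the direction in which the jaws open and shut, and the axes are right-handed (so a half turn about z gives the same grasp; the last joint's range is limited). The gripper opens to 85 mm and grips with 20 to 120 N. Pads are 22 mm wide; open, the fingers measure 114 mm over their backs; the gripper's body (76 mm by 85 mm) begins 54 mm behind the grasp point. The pads swing forward as they close: fully open they stand 13 mm farther back than shut.
Start: joints at [1.087, 0.181, 1.607, -0, 1.354, -0.206], TCP at [0.158, 0.553, 0.231] pointing down, gripper open.
Joint ranges: [-2.99, 2.99], [-0.89, 2.07], [0.3, 2.58], [-1.14, 4.28], [0, 2.63], [-3.12, 3.12]. Speed limits (rad/s): [2.57, 2.57, 3.01, 3.14, 3.14, 3.14].

### API

Orientations are given as a unit quaternion [w, x, y, z].
In Python, from bench import get_obs, viewer, workorder, ctrl gives the robot as it stands. The module is installed in compiled form; this text tells all that it offers.
- The arm moves only by the tool move_arm, never from a script. Its argument "increments" is a list of rows, each an object of numbers: "tx", "ty", "tz": the shift along the tool's x, y, z in m; "turn": the turn about the tool's z in degrees. A call has 1 to 20 rows; each row is the pose to reach, as a shift and turn from the pose commanded when the call began, along the tool's axes at that moment; what a row does not reach only later rows make up. A row lasts 1/12 s, in which the tool goes at most 41.7 mm and 7.16 degrees, less where a joint would pass 70% of its speed; a pose out of reach is approached as far as the arm can. A call with a gripper value outside its range is refused whole. "gripper" is the opening, from 0 (shut) to 1 (fully open), set as the call begins (left out, the last holds). The fingers move at their own pace and stop on an object; the grip force is fixed at half the most. Time passes only in rows, so rows that repeat a pose let the fingers close. It gives the time, the measured TCP pose, the force and the opening at its end, in the units of the state.
- get_obs(): the state, without advancing time (a new reading comes with each control period).
- viewer.camera(name): name is "side" or "top" or "wrist"; returns (picture, depth): 384x512x3 uint8, red, green, blue; 384x512 float32, m along the optical axis (not along the pixel's ray), 0 where there is no reading.
- viewer.get_calibration(name): a dict with "intrinsics" (3x3 intrinsics, pixels), "k1" (the pictures are not rectified: a ray, as slopes to the right and down, at radius r is drawn at 1 + k1 r^2 times it, then the intrinsics apply), "origin" and "attitude" of the camera in the world. Camera axes: x right, y up, looking along -z (the intrinsics and any distortion apply to the point x, -y, -z); pixel columns grow to the right and rows downward; lengths in m; the calibration is good to about 2 mm. A picture is of the moment at which its call begins: read the wrist's pose just before it. get_calibration takes no time and is no camera call; for the wrist camera it gives the pose at the moment of the call.
- workorder.hand_in(): hands the job in, once; it reports no verdict.
The state is a dict: "time_s": time; "q": joint angles; "dq": joint speeds; "joint_efforts": joint torques, N m; "eef_pos": TCP position; "eef_rot": TCP orientation; "wrist_force": force on the tool from outside, world axes, zero at the start; "torque": the same for the moment, N m; "opening": opening from 0.0 (shut) to 1.0 (fully open).
Only numpy, scipy, OpenCV 4.12 (cv2) and the standard library are available. Lean on these libraries where they do the work, as an engineer would, in place of code of your own. Each camera call takes 0.05 s, during which the arm holds its last target.

## Working session

There is one attempt and no reset: what is moved stays moved. The work goes in short steps, Python scripts to look and compute and a tool call to move; the robot and the scene stay as the last step left them, time stands still between calls to the robot, and variables do not carry over. Pictures are saved under pics/ and viewed, and the job is handed in when it is done.

Besides the shell and the picture viewer there is one more tool, called after ">>>" as name(argument=value, ...) on one line, values as JSON. move_arm: Moves the arm, as the interface text tells. Its arguments: {"type":"object","properties":{"increments":{"type":"array"},"gripper":{"type":"number"}},"required":["increments"]}

```bash
mkdir -p pics
cat > h.py <<'E'
import numpy as np, cv2
from bench import get_obs, viewer, workorder, ctrl
from scipy.spatial.transform import Rotation as R
def rot(a):
    a=np.array(a,float)
    return a if a.shape==(3,3) else R.from_quat([a[1],a[2],a[3],a[0]]).as_matrix()
def ray(cal,u,v):
    K=np.array(cal["intrinsics"],float);k=float(cal["k1"])
    p=cv2.undistortPoints(np.array([[[u,v]]],float),K,np.array([k,0,0,0,0.]))[0,0]
    d=rot(cal["attitude"])@np.array([p[0],-p[1],-1.]);return np.array(cal["origin"],float),d
def onplane(cal,u,v,z):
    o,d=ray(cal,u,v);return o+d*(z-o[2])/d[2]
def proj(cal,P):
    p=rot(cal["attitude"]).T@(np.array(P,float)-np.array(cal["origin"],float))
    x=np.array([p[0]/-p[2],-p[1]/-p[2]]);x=x*(1+float(cal["k1"])*(x@x))
    K=np.array(cal["intrinsics"],float);return K[:2,:2]@x+K[:2,2]
def save(n,im): cv2.imwrite("pics/"+n,cv2.cvtColor(im,cv2.COLOR_RGB2BGR))
E
python3 - <<'E'
from h import *
print(get_obs()); print(ctrl.grip_point_offset)
for n in ["top","side","wrist"]:
    c=viewer.get_calibration(n); im,d=viewer.camera(n); print(n,c)
    save(n+"0.png",im); np.savez("%s0.npz"%n,im=im,d=d)
    import pickle; pickle.dump(c,open("%s0.pkl"%n,"wb"))
E
```

```text
{'time_s': 0.0, 'q': array([ 1.08671472e+00,  1.81582478e-01,  1.60802346e+00, -9.29257894e-06,
        1.35378857e+00, -2.06289356e-01]), 'dq': array([-5.18219721e-04, -8.45844964e-05, -9.05677510e-04,  8.73932122e-05,
        1.06568770e-03,  6.61837391e-04]), 'joint_efforts': array([ 1.02341608e-03, -4.44872940e+01, -3.51340914e+01,  3.44949285e-05,
        9.02920176e-03,  1.37134199e-05]), 'eef_pos': array([0.15739759, 0.55245493, 0.23035339]), 'eef_rot': array([ 3.88017989e-04,  7.98194913e-01,  6.02398596e-01, -8.13101215e-04]), 'wrist_force': array([ 0.47617317,  0.57809841, -0.29821039]), 'torque': array([ 0.03098871, -0.01362591, -0.01244216]), 'opening': 0.9984317258087756}
0.0187
top {'intrinsics': array([[397.9684823 ,   0.        , 248.7652735 ],
       [  0.        , 397.9684823 , 189.26857236],
       [  0.        ,   0.        ,   1.        ]]), 'k1': 0.02279495370184327, 'origin': array([ 0.3676158 , -0.01467581,  1.05011226]), 'attitude': array([-0.70310591, -0.0435288 ,  0.04701661,  0.7081926 ])}
side {'intrinsics': array([[415.98799179,   0.        , 257.37415163],
       [  0.        , 415.98799179, 189.44695265],
       [  0.        ,   0.        ,   1.        ]]), 'k1': 0.010277853327829009, 'origin': array([0.45657604, 0.64578591, 0.80584156]), 'attitude': array([-0.03118885, -0.00217763,  0.3414259 ,  0.93938856])}
wrist {'intrinsics': array([[305.79749048,   0.        , 248.47675659],
       [  0.        , 305.79749048, 191.85517137],
       [  0.        ,   0.        ,   1.        ]]), 'k1': -0.008231892830302179, 'origin': array([0.08479408, 0.5728635 , 0.3727599 ]), 'attitude': array([ 0.78919299, -0.12026384, -0.08905161,  0.59563482])}
```

View pics/top0.png

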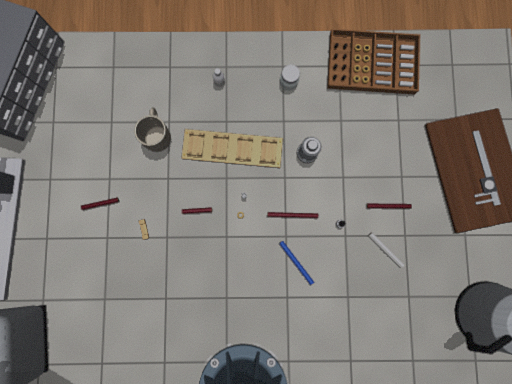

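View pics/side0.png

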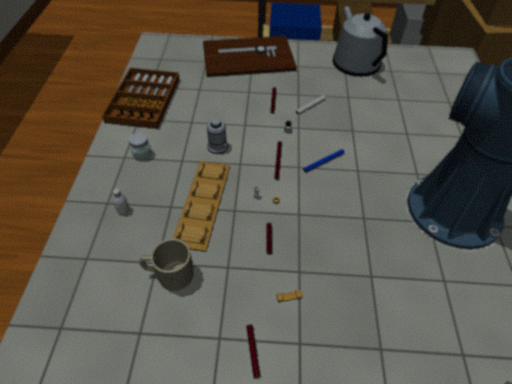

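View pics/wrist0.png

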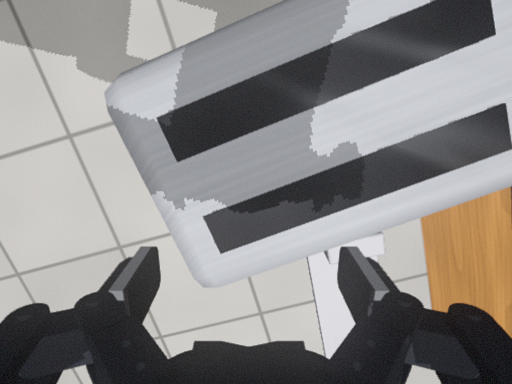

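The top view shows the candidates: four burgundy bars at (100,204), (197,211), (293,215) and (389,206). The look-alikes are the blue bar at (296,262), the white bar at (386,250) and a small bamboo thing at (143,229). The rail is at (233,148), the mug at (152,131) and the dispenser at (310,149). Next I'll measure them.

```bash
cat > meas.py <<'E'
from h import *
def bars(im,cal,z=0.0065,minA=40):
    hsv=cv2.cvtColor(im,cv2.COLOR_RGB2HSV); r,g,b=[im[...,i].astype(int) for i in range(3)]
    m=((r>1.8*g)&(r>1.8*b)&(r>35)&(g<60)).astype(np.uint8)
    n,l,s,c=cv2.connectedComponentsWithStats(m,connectivity=8)
    out=[]
    for i in range(1,n):
        if s[i,4]<minA: continue
        ys,xs=np.nonzero(l==i)
        P=np.array([onplane(cal,x,y,z)[:2] for x,y in zip(xs,ys)])
        if abs(P).max()>1.2: continue
        c0=P.mean(0); w,V=np.linalg.eigh(np.cov((P-c0).T)); a=V[:,1]; a=a*np.sign(a[1])
        t=(P-c0)@a; lat=(P-c0)@np.array([-a[1],a[0]])
        out.append((c[i],c0+a*(t.max()+t.min())/2,np.ptp(t),np.ptp(lat),np.degrees(np.arctan2(a[1],a[0])),s[i,4]))
    return out
E
python3 - <<'E'
from meas import *; import pickle
for n in ["top","side"]:
    c=pickle.load(open(n+"0.pkl","rb")); im=np.load(n+"0.npz")["im"]
    for o in bars(im,c): print(n,o[0].round(),o[1].round(4),"L %.3f W %.3f ang %.1f A %d"%o[2:])
c=pickle.load(open("top0.pkl","rb")); f=np.load("top0.npz"); im=f["im"];d=f["d"]
save("crop_rail.png",cv2.resize(im[90:190,110:350],None,fx=3.3,fy=3.3,interpolation=cv2.INTER_CUBIC))
save("crop_bars.png",cv2.resize(im[185:290,70:430],None,fx=2.2,fy=2.2,interpolation=cv2.INTER_CUBIC))
# rail
hsv=cv2.cvtColor(im,cv2.COLOR_RGB2HSV); print(hsv[148,233],hsv[135,190],hsv[160,278])
m=cv2.inRange(hsv,(12,60,90),(35,255,255));m[:100]=0;m[200:]=0;m[:,:150]=0;m[:,320:]=0
n,l,s,cc=cv2.connectedComponentsWithStats(m); i=1+s[1:,4].argmax(); print(s[i])
ys,xs=np.nonzero(l==i);P=np.array([onplane(c,x,y,.008)[:2] for x,y in zip(xs,ys)])
r=cv2.minAreaRect((P*1000).astype(np.float32));print(r, cv2.boxPoints(r))
E
```

```text
top [ 99. 203.] [0.4674 0.3717] L 0.094 W 0.010 ang 102.2 A 128
top [388. 206.] [ 0.4562 -0.387 ] L 0.113 W 0.009 ang 89.0 A 155
top [197. 210.] [0.4476 0.1171] L 0.071 W 0.009 ang 93.1 A 93
top [293. 215.] [ 0.4341 -0.1345] L 0.129 W 0.009 ang 88.1 A 147
side [247.  56.] [ 0.5491 -0.6149] L 0.294 W 0.202 ang 12.7 A 1809
side [273.  99.] [ 0.4569 -0.3884] L 0.108 W 0.007 ang 89.6 A 49
side [278. 159.] [ 0.4347 -0.1335] L 0.131 W 0.008 ang 88.2 A 99
side [269. 238.] [0.4486 0.1187] L 0.076 W 0.009 ang 93.5 A 111
side [253. 351.] [0.4684 0.3724] L 0.095 W 0.010 ang 101.9 A 259
[ 21  78 169] [17 99 98] [ 24  73 171]
[ 182  129  101   39 2879]
((613.72900390625, 24.362960815429688), (263.85955810546875, 81.57485961914062), 84.30802917480469) [[ 560.05786  -102.871025]
 [ 641.23047  -110.96165 ]
 [ 667.40015   151.59695 ]
 [ 586.22754   159.68756 ]]
```

View crops.

View pics/crop_rail.png

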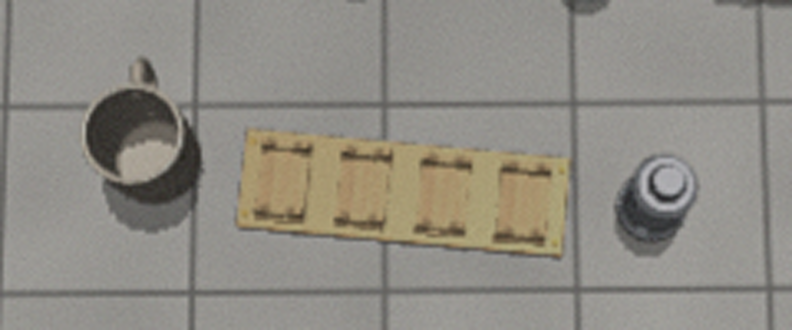

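View pics/crop_bars.png

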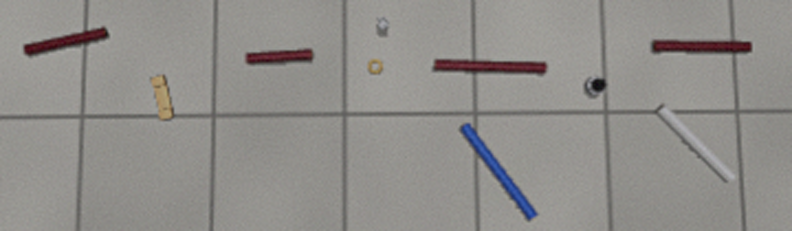

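Run:
```python
from meas import *; import pickle
c=pickle.load(open("top0.pkl","rb")); f=np.load("top0.npz");im=f["im"].copy();d=f["d"]
s=pickle.load(open("side0.pkl","rb")); g=np.load("side0.npz");si=g["im"].copy()
C=np.array([.6137,.0244]);u=np.array([np.cos(np.radians(84.3)),np.sin(np.radians(84.3))])
for k in [-97.5,-32.5,32.5,97.5]:
    p=C+u*k/1000; print(k,p.round(4))
    for cal,I in ((c,im),(s,si)):
        q=proj(cal,[*p,.012]); cv2.circle(I,tuple(int(round(x)) for x in q),1,(255,0,0),-1)
print("gripper px",proj(c,[.157,.552,.23]))
for (x,y,z) in [(310,147,.1),(152,131,.09)]: print(onplane(c,x,y,z))
w=pickle.load(open("wrist0.pkl","rb"));W=np.load("wrist0.npz")
for (x,y) in [(150,100),(250,150),(450,60),(60,150),(190,260),(340,300),(260,230)]:
    o,r=ray(w,x,y);print((x,y),(o+r*W["d"][y,x]).round(3))
save("rail1.png",cv2.resize(im[110:185,120:330],None,fx=3.7,fy=3.7,interpolation=cv2.INTER_CUBIC))
save("rail2.png",cv2.resize(si[110:300,130:240],None,fx=3,fy=3,interpolation=cv2.INTER_CUBIC))
```

```text
-97.5 [ 0.604  -0.0726]
-32.5 [ 0.6105 -0.0079]
32.5 [0.6169 0.0567]
97.5 [0.6234 0.1214]
gripper px [-44.69944862 353.14189072]
[ 0.59298021 -0.1700421   0.1       ]
[0.63818102 0.21821728 0.09      ]
(150, 100) [0.07  0.514 0.179]
(250, 150) [0.116 0.564 0.179]
(450, 60) [0.097 0.691 0.18 ]
(60, 150) [0.08  0.333 0.001]
(190, 260) [0.181 0.501 0.176]
(340, 300) [0.374 0.62  0.017]
(260, 230) [0.17  0.556 0.182]
```

View pics/rail1.png

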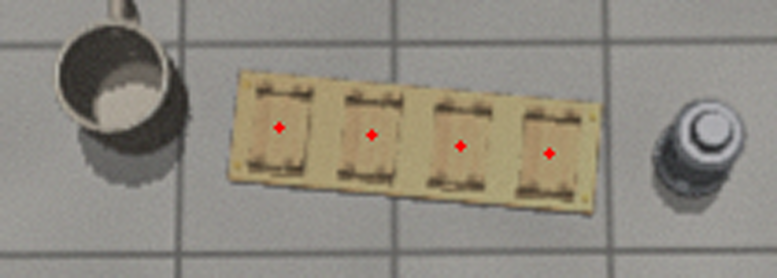

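View pics/rail2.png

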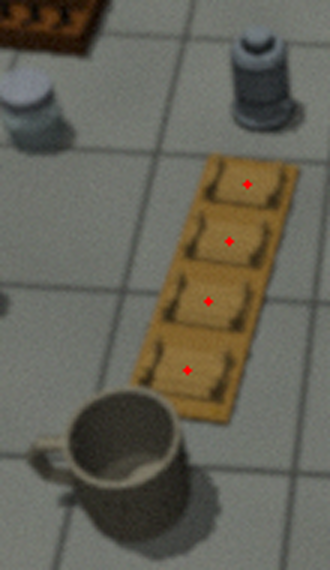

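The cradle centres project well in both views: nearest the dispenser (0.604,-0.073) up to (0.623,0.121). The barrel lengths match b, d, a and c, and both cameras agree within 2 mm. I'll start with d, at (99,203).

```bash
cat > go.py <<'E'
from h import *
import sys
def go(x,y,z,h):
    o=get_obs(); M=rot(o["eef_rot"]); d=M.T@(np.array([x,y,z])-o["eef_pos"])
    h0=np.degrees(np.arctan2(M[1,0],M[0,0])); t=-(h-h0); t=(t+180)%360-180
    print("t=%.2f pos"%o["time_s"],o["eef_pos"].round(4),"h0 %.1f"%h0,"tilt %.4f"%M[2,2],"F",o["wrist_force"].round(1),"open %.3f"%o["opening"])
    print("tx %.4f ty %.4f tz %.4f turn %.1f"%(*d,t), "rows>=%d"%(max(np.linalg.norm(d)/.0417,abs(t)/7.16)+1))
if __name__=="__main__": go(*map(float,sys.argv[1:5]))
E
python3 go.py .468 .372 .12 12.2
```

```text
t=0.15 pos [0.1575 0.5526 0.2306] h0 74.1 tilt -1.0000 F [-0.2  0.9  0.2] open 1.000
tx -0.0884 ty 0.3482 tz 0.1106 turn 61.9 rows>=10
```

>>> move_arm(increments=[{"tx": -0.01, "ty": 0.04}, {"tx": -0.0884, "ty": 0.3482, "turn": 62}, {"tx": -0.0884, "ty": 0.3482, "turn": 62}, {"tx": -0.0884, "ty": 0.3482, "turn": 62}, {"tx": -0.0884, "ty": 0.3482, "turn": 62}, {"tx": -0.0884, "ty": 0.3482, "turn": 62}, {"tx": -0.0884, "ty": 0.3482, "turn": 62}, {"tx": -0.0884, "ty": 0.3482, "turn": 62}, {"tx": -0.0884, "ty": 0.3482, "turn": 62}, {"tx": -0.0884, "ty": 0.3482, "turn": 62}, {"tx": -0.0884, "ty": 0.3482, "turn": 62}, {"tx": -0.0884, "ty": 0.3482, "tz": 0.03, "turn": 62}, {"tx": -0.0884, "ty": 0.3482, "tz": 0.06, "turn": 62}, {"tx": -0.0884, "ty": 0.3482, "tz": 0.09, "turn": 62}, {"tx": -0.0884, "ty": 0.3482, "tz": 0.11, "turn": 62}, {"tx": -0.0884, "ty": 0.3482, "tz": 0.11, "turn": 62}, {"tx": -0.0884, "ty": 0.3482, "tz": 0.11, "turn": 62}], gripper=0.6)

```text
validation failed for argument at $.in...
```

```bash
python3 - <<'E'
from meas import *
c=viewer.get_calibration("wrist"); im,d=viewer.camera("wrist"); save("w1.png",im)
for o in bars(im,c): print(o[0].round(),o[1].round(4),"L %.3f W %.3f ang %.1f A %d"%o[2:])
E
python3 go.py .468 .372 .003 12.2
```

```text
t=0.20 pos [0.1575 0.5527 0.2307] h0 74.1 tilt -1.0000 F [-0.3 -0.2  0.1] open 0.998
tx -0.0883 ty 0.3482 tz 0.2277 turn 61.9 rows>=11
```

View pics/w1.png

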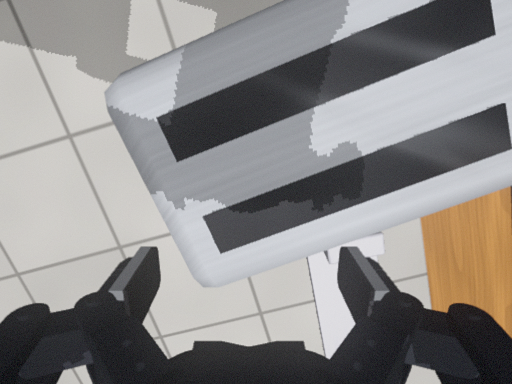

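The call was refused, probably because every row needs all four keys.

>>> move_arm(increments=[{"tx": -0.01, "ty": 0.04, "tz": 0, "turn": 0}, {"tx": -0.088, "ty": 0.348, "tz": 0, "turn": 62}, {"tx": -0.088, "ty": 0.348, "tz": 0, "turn": 62}, {"tx": -0.088, "ty": 0.348, "tz": 0, "turn": 62}, {"tx": -0.088, "ty": 0.348, "tz": 0, "turn": 62}, {"tx": -0.088, "ty": 0.348, "tz": 0, "turn": 62}, {"tx": -0.088, "ty": 0.348, "tz": 0, "turn": 62}, {"tx": -0.088, "ty": 0.348, "tz": 0, "turn": 62}, {"tx": -0.088, "ty": 0.348, "tz": 0, "turn": 62}, {"tx": -0.088, "ty": 0.348, "tz": 0, "turn": 62}, {"tx": -0.088, "ty": 0.348, "tz": 0.03, "turn": 62}, {"tx": -0.088, "ty": 0.348, "tz": 0.06, "turn": 62}, {"tx": -0.088, "ty": 0.348, "tz": 0.09, "turn": 62}, {"tx": -0.088, "ty": 0.348, "tz": 0.11, "turn": 62}, {"tx": -0.088, "ty": 0.348, "tz": 0.11, "turn": 62}, {"tx": -0.088, "ty": 0.348, "tz": 0.11, "turn": 62}], gripper=0.6)

```text
time_s: 1.53
eef_pos: [0.4674, 0.3725, 0.1202]
eef_rot: [0.001, 0.994, 0.105, -0.001]
wrist_force: [1.1, 0.1, 0.3]
opening: 0.603
```

```bash
cat > wl.py <<'E'
from meas import *
import sys
c=viewer.get_calibration("wrist"); im,d=viewer.camera("wrist"); save(sys.argv[1],im)
for o in bars(im,c,float(sys.argv[2]) if len(sys.argv)>2 else .0065): print(o[0].round(),o[1].round(4),"L %.3f W %.3f ang %.1f A %d"%o[2:])
E
python3 wl.py w2.png; python3 go.py .468 .372 .003 12.2
```

```text
[250. 145.] [0.4602 0.408 ] L 0.020 W 0.012 ang 115.9 A 151
[249. 212.] [0.4723 0.3504] L 0.057 W 0.011 ang 103.2 A 605
t=1.58 pos [0.4686 0.3731 0.122 ] h0 12.1 tilt -1.0000 F [0.7 0.  0.4] open 0.604
tx -0.0008 ty 0.0010 tz 0.1190 turn -0.1 rows>=3
```

View pics/w2.png

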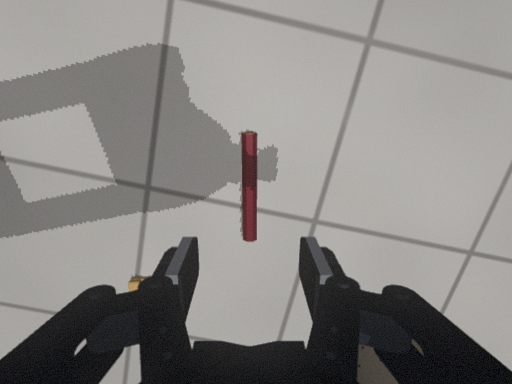

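The barrel (249,130)-(250,242) is centred between the fingers and aligned. Descending now.

>>> move_arm(increments=[{"tx": 0, "ty": 0, "tz": 0.04, "turn": 0}, {"tx": 0, "ty": 0, "tz": 0.075, "turn": 0}, {"tx": 0, "ty": 0, "tz": 0.1, "turn": 0}, {"tx": 0, "ty": 0, "tz": 0.112, "turn": 0}, {"tx": 0, "ty": 0, "tz": 0.117, "turn": 0}, {"tx": 0, "ty": 0, "tz": 0.117, "turn": 0}, {"tx": 0, "ty": 0, "tz": 0.117, "turn": 0}])

```text
time_s: 2.17
eef_pos: [0.4698, 0.3738, 0.0064]
eef_rot: [-0.001, 0.994, 0.105, 0.002]
wrist_force: [0.6, -0.3, 0.6]
opening: 0.601
```

>>> move_arm(increments=[{"tx": 0, "ty": 0, "tz": 0, "turn": 0}, {"tx": 0, "ty": 0, "tz": 0, "turn": 0}, {"tx": 0, "ty": 0, "tz": 0, "turn": 0}, {"tx": 0, "ty": 0, "tz": 0, "turn": 0}, {"tx": 0, "ty": 0, "tz": 0, "turn": 0}, {"tx": 0, "ty": 0, "tz": 0, "turn": 0}, {"tx": 0, "ty": 0, "tz": 0, "turn": 0}, {"tx": 0, "ty": 0, "tz": 0, "turn": 0}, {"tx": 0, "ty": 0, "tz": 0, "turn": 0}, {"tx": 0, "ty": 0, "tz": 0, "turn": 0}], gripper=0)

```text
time_s: 3.0
eef_pos: [0.4691, 0.3734, 0.0058]
eef_rot: [-0.0, 0.994, 0.105, 0.001]
wrist_force: [-0.9, -0.4, 5.1]
opening: 0.118
```

>>> move_arm(increments=[{"tx": 0, "ty": 0, "tz": -0.03, "turn": 0}, {"tx": 0, "ty": 0, "tz": -0.07, "turn": 0}, {"tx": 0, "ty": 0, "tz": -0.1, "turn": 0}, {"tx": 0, "ty": 0, "tz": -0.117, "turn": 0}, {"tx": 0, "ty": 0, "tz": -0.117, "turn": 0}, {"tx": 0, "ty": 0, "tz": -0.117, "turn": 0}])

```text
time_s: 3.5
eef_pos: [0.469, 0.3733, 0.1228]
eef_rot: [-0.001, 0.994, 0.105, 0.001]
wrist_force: [-1.1, -0.4, -0.6]
opening: 0.122
```

```bash
python3 wl.py w3.png .12; python3 go.py .6105 -.008 .12 84.3
```

```text
[240. 167.] [0.4562 0.4135] L 0.007 W 0.005 ang 147.1 A 51
[249. 266.] [0.4706 0.3665] L 0.102 W 0.013 ang 101.2 A 2776
t=3.55 pos [0.4679 0.3727 0.1211] h0 12.1 tilt -1.0000 F [ 0.2  0.1 -0.5] open 0.121
tx 0.0597 ty 0.4022 tz 0.0011 turn -72.2 rows>=11
```

View pics/w3.png

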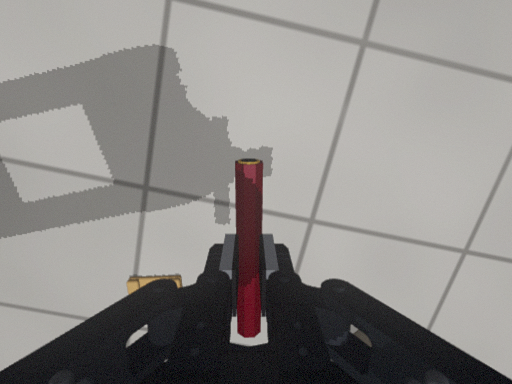

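The barrel is held straight and rotates with the tool. Carrying d to the second cradle.

>>> move_arm(increments=[{"tx": 0.003, "ty": 0.02, "tz": 0, "turn": -3}, {"tx": 0.06, "ty": 0.402, "tz": 0, "turn": -72}, {"tx": 0.06, "ty": 0.402, "tz": 0, "turn": -72}, {"tx": 0.06, "ty": 0.402, "tz": 0, "turn": -72}, {"tx": 0.06, "ty": 0.402, "tz": 0, "turn": -72}, {"tx": 0.06, "ty": 0.402, "tz": 0, "turn": -72}, {"tx": 0.06, "ty": 0.402, "tz": 0, "turn": -72}, {"tx": 0.06, "ty": 0.402, "tz": 0, "turn": -72}, {"tx": 0.06, "ty": 0.402, "tz": 0, "turn": -72}, {"tx": 0.06, "ty": 0.402, "tz": 0, "turn": -72}, {"tx": 0.06, "ty": 0.402, "tz": 0, "turn": -72}, {"tx": 0.06, "ty": 0.402, "tz": 0, "turn": -72}, {"tx": 0.06, "ty": 0.402, "tz": 0, "turn": -72}, {"tx": 0.06, "ty": 0.402, "tz": 0, "turn": -72}, {"tx": 0.06, "ty": 0.402, "tz": 0, "turn": -72}, {"tx": 0.06, "ty": 0.402, "tz": 0, "turn": -72}])

```text
time_s: 4.88
eef_pos: [0.6102, -0.0062, 0.1205]
eef_rot: [-0.001, 0.742, 0.67, -0.0]
wrist_force: [0.0, 0.2, 0.8]
opening: 0.123
```

```bash
python3 wl.py w4.png .127; python3 go.py .6105 -.008 .028 84.3
python3 - <<'E'
from h import *
for i in range(1):
    im,d=viewer.camera("side"); save("s4.png",cv2.resize(im[80:280,130:330],None,fx=3,fy=3,interpolation=cv2.INTER_CUBIC))
E
```

```text
[249. 247.] [ 0.6107 -0.007 ] L 0.096 W 0.012 ang 174.1 A 3879
t=4.93 pos [ 0.6104 -0.0063  0.1208] h0 84.1 tilt -1.0000 F [-0.4 -0.5  0.6] open 0.122
tx -0.0017 ty 0.0004 tz 0.0928 turn -0.2 rows>=3
```

View pics/w4.png

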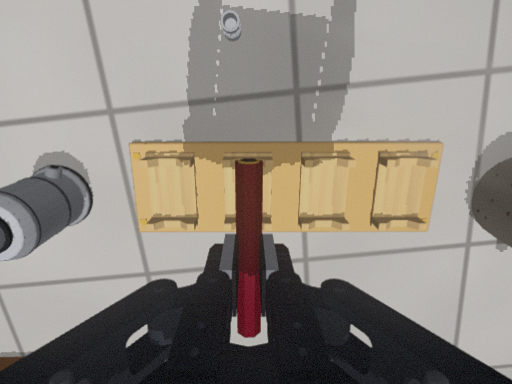

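View pics/s4.png

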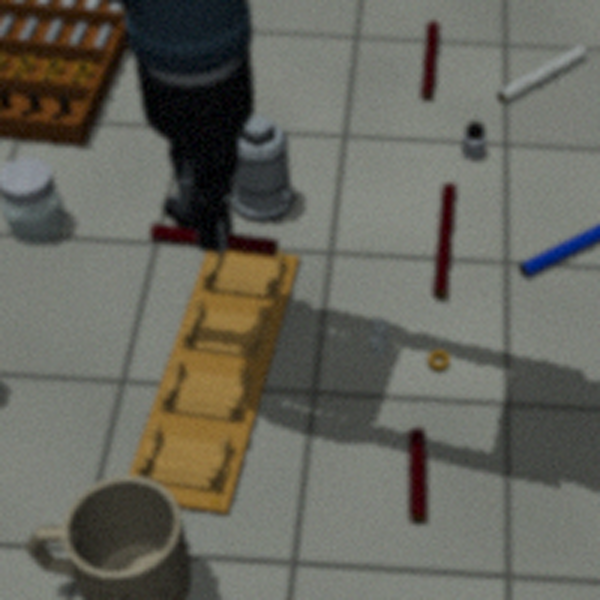

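The wrist view shows barrel d centred in line over the second cradle (249,190), and the side view shows it level. Lowering.

>>> move_arm(increments=[{"tx": -0.001, "ty": 0, "tz": 0.03, "turn": 0}, {"tx": -0.001, "ty": 0, "tz": 0.055, "turn": 0}, {"tx": -0.001, "ty": 0, "tz": 0.075, "turn": 0}, {"tx": -0.001, "ty": 0, "tz": 0.085, "turn": 0}, {"tx": -0.001, "ty": 0, "tz": 0.09, "turn": 0}, {"tx": -0.001, "ty": 0, "tz": 0.092, "turn": 0}, {"tx": -0.001, "ty": 0, "tz": 0.093, "turn": 0}, {"tx": -0.001, "ty": 0, "tz": 0.094, "turn": 0}, {"tx": -0.001, "ty": 0, "tz": 0.094, "turn": 0}])

```text
time_s: 5.73
eef_pos: [0.6118, -0.0087, 0.0285]
eef_rot: [0.001, 0.743, 0.67, 0.001]
wrist_force: [-0.5, 0.4, 0.2]
opening: 0.117
```

```bash
python3 go.py .6105 -.008 .026 84.3
```

```text
t=5.73 pos [ 0.6118 -0.0087  0.0285] h0 84.1 tilt -1.0000 F [-0.5  0.4  0.2] open 0.117
tx 0.0006 ty -0.0014 tz 0.0025 turn -0.2 rows>=1
```

>>> move_arm(increments=[{"tx": 0, "ty": 0, "tz": 0.001, "turn": 0}, {"tx": 0, "ty": 0, "tz": 0.001, "turn": 0}, {"tx": 0, "ty": 0, "tz": 0.001, "turn": 0}])

```text
time_s: 5.98
eef_pos: [0.6112, -0.0087, 0.0267]
eef_rot: [0.0, 0.743, 0.67, 0.0]
wrist_force: [0.2, -0.4, -0.5]
opening: 0.125
```

>>> move_arm(increments=[{"tx": 0, "ty": 0, "tz": 0.001, "turn": 0}, {"tx": 0, "ty": 0, "tz": 0.001, "turn": 0}, {"tx": 0, "ty": 0, "tz": 0.001, "turn": 0}])

```text
time_s: 6.23
eef_pos: [0.6113, -0.0087, 0.0257]
eef_rot: [0.0, 0.743, 0.67, 0.0]
wrist_force: [-1.3, 0.4, 3.4]
opening: 0.121
```

>>> move_arm(increments=[{"tx": 0, "ty": 0, "tz": 0, "turn": 0}, {"tx": 0, "ty": 0, "tz": 0, "turn": 0}, {"tx": 0, "ty": 0, "tz": 0, "turn": 0}, {"tx": 0, "ty": 0, "tz": 0, "turn": 0}, {"tx": 0, "ty": 0, "tz": 0, "turn": 0}, {"tx": 0, "ty": 0, "tz": -0.01, "turn": 0}, {"tx": 0, "ty": 0, "tz": -0.03, "turn": 0}, {"tx": 0, "ty": 0, "tz": -0.06, "turn": 0}, {"tx": 0, "ty": 0, "tz": -0.095, "turn": 0}, {"tx": 0, "ty": 0, "tz": -0.095, "turn": 0}, {"tx": 0, "ty": 0, "tz": -0.095, "turn": 0}], gripper=0.45)

```text
time_s: 7.15
eef_pos: [0.6132, -0.009, 0.1241]
eef_rot: [0.003, 0.743, 0.67, 0.002]
wrist_force: [-0.2, 0.1, -0.2]
opening: 0.451
```

```bash
python3 wl.py w5.png .0265; python3 go.py .448 .118 .12 3.3
```

```text
[248. 185.] [ 0.6136 -0.0103] L 0.096 W 0.013 ang 174.0 A 1317
t=7.20 pos [ 0.6116 -0.0087  0.1218] h0 84.1 tilt -1.0000 F [-0.4 -0.2 -0.5] open 0.445
tx 0.1092 ty -0.1758 tz 0.0013 turn 80.8 rows>=12
```

View pics/w5.png

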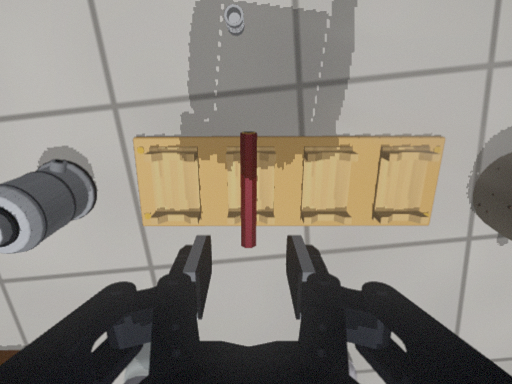

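d is seated at (248,185), about 3 mm off centre lengthwise. Next is b (197,211).

>>> move_arm(increments=[{"tx": 0.109, "ty": -0.175, "tz": 0, "turn": 81}, {"tx": 0.109, "ty": -0.175, "tz": 0, "turn": 81}, {"tx": 0.109, "ty": -0.175, "tz": 0, "turn": 81}, {"tx": 0.109, "ty": -0.175, "tz": 0, "turn": 81}, {"tx": 0.109, "ty": -0.175, "tz": 0, "turn": 81}, {"tx": 0.109, "ty": -0.175, "tz": 0, "turn": 81}, {"tx": 0.109, "ty": -0.175, "tz": 0, "turn": 81}, {"tx": 0.109, "ty": -0.175, "tz": 0, "turn": 81}, {"tx": 0.109, "ty": -0.175, "tz": 0, "turn": 81}, {"tx": 0.109, "ty": -0.175, "tz": 0, "turn": 81}, {"tx": 0.109, "ty": -0.175, "tz": 0, "turn": 81}, {"tx": 0.109, "ty": -0.175, "tz": 0, "turn": 81}, {"tx": 0.109, "ty": -0.175, "tz": 0, "turn": 81}, {"tx": 0.109, "ty": -0.175, "tz": 0, "turn": 81}, {"tx": 0.109, "ty": -0.175, "tz": 0, "turn": 81}], gripper=0.6)

```text
time_s: 8.45
eef_pos: [0.4475, 0.1178, 0.1196]
eef_rot: [-0.0, 1.0, 0.028, -0.001]
wrist_force: [0.7, 0.6, 0.8]
opening: 0.603
```

```bash
python3 wl.py w6.png; python3 go.py .448 .118 .003 3.3
```

```text
[249. 193.] [0.4476 0.1161] L 0.078 W 0.012 ang 93.3 A 700
t=8.50 pos [0.4476 0.1179 0.1198] h0 3.2 tilt -1.0000 F [ 0.3 -0.3  1.4] open 0.604
tx 0.0005 ty -0.0001 tz 0.1168 turn -0.1 rows>=3
```

View pics/w6.png

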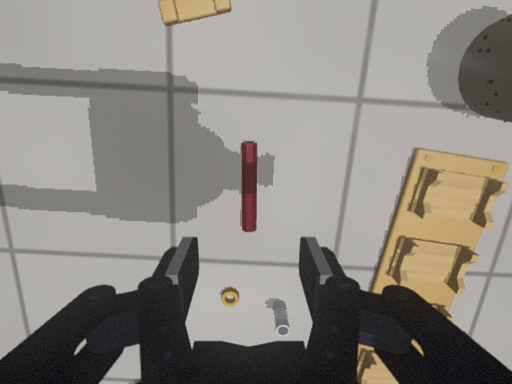

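>>> move_arm(increments=[{"tx": 0, "ty": 0, "tz": 0.04, "turn": 0}, {"tx": 0, "ty": 0, "tz": 0.075, "turn": 0}, {"tx": 0, "ty": 0, "tz": 0.1, "turn": 0}, {"tx": 0, "ty": 0, "tz": 0.112, "turn": 0}, {"tx": 0, "ty": 0, "tz": 0.116, "turn": 0}, {"tx": 0, "ty": 0, "tz": 0.117, "turn": 0}, {"tx": 0, "ty": 0, "tz": 0.117, "turn": 0}, {"tx": 0, "ty": 0, "tz": 0.117, "turn": 0}])

```text
time_s: 9.17
eef_pos: [0.4492, 0.1179, 0.0044]
eef_rot: [0.0, 1.0, 0.027, 0.001]
wrist_force: [-0.2, -0.1, -0.3]
opening: 0.597
```

>>> move_arm(increments=[{"tx": 0, "ty": 0, "tz": 0, "turn": 0}, {"tx": 0, "ty": 0, "tz": 0, "turn": 0}, {"tx": 0, "ty": 0, "tz": 0, "turn": 0}, {"tx": 0, "ty": 0, "tz": 0, "turn": 0}, {"tx": 0, "ty": 0, "tz": 0, "turn": 0}, {"tx": 0, "ty": 0, "tz": 0, "turn": 0}, {"tx": 0, "ty": 0, "tz": 0, "turn": 0}, {"tx": 0, "ty": 0, "tz": 0, "turn": 0}, {"tx": 0, "ty": 0, "tz": 0, "turn": 0}], gripper=0)

```text
time_s: 9.92
eef_pos: [0.4487, 0.1179, 0.0041]
eef_rot: [0.0, 1.0, 0.027, 0.001]
wrist_force: [-1.8, -0.6, 5.6]
opening: 0.124
```

>>> move_arm(increments=[{"tx": 0, "ty": 0, "tz": -0.03, "turn": 0}, {"tx": 0, "ty": 0, "tz": -0.07, "turn": 0}, {"tx": 0, "ty": 0, "tz": -0.1, "turn": 0}, {"tx": 0, "ty": 0, "tz": -0.117, "turn": 0}, {"tx": 0, "ty": 0, "tz": -0.117, "turn": 0}, {"tx": 0, "ty": 0, "tz": -0.117, "turn": 0}])

```text
time_s: 10.42
eef_pos: [0.4489, 0.1179, 0.1214]
eef_rot: [0.0, 1.0, 0.027, 0.002]
wrist_force: [-0.1, -0.4, -1.3]
opening: 0.127
```

```bash
python3 wl.py w7.png .127; python3 go.py .604 -.0726 .12 84.3
```

```text
[249. 261.] [0.4492 0.1165] L 0.080 W 0.013 ang 92.0 A 2443
[447. 334.] [0.5587 0.075 ] L 0.028 W 0.009 ang 162.0 A 398
t=10.47 pos [0.4478 0.1178 0.12  ] h0 3.1 tilt -1.0000 F [ 0.4  0.4 -0.5] open 0.125
tx 0.1457 ty 0.1986 tz 0.0000 turn -81.2 rows>=12
```

View pics/w7.png

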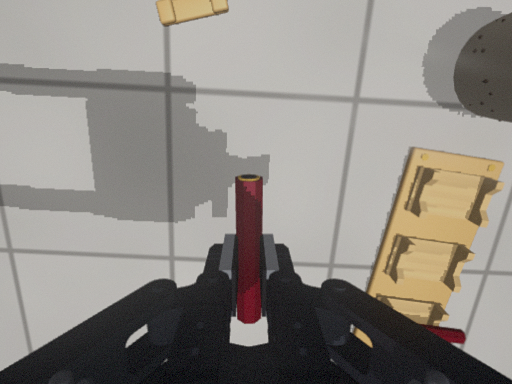

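b is held. Carrying it to the cradle nearest the dispenser.

>>> move_arm(increments=[{"tx": 0.145, "ty": 0.198, "tz": 0, "turn": -81}, {"tx": 0.145, "ty": 0.198, "tz": 0, "turn": -81}, {"tx": 0.145, "ty": 0.198, "tz": 0, "turn": -81}, {"tx": 0.145, "ty": 0.198, "tz": 0, "turn": -81}, {"tx": 0.145, "ty": 0.198, "tz": 0, "turn": -81}, {"tx": 0.145, "ty": 0.198, "tz": 0, "turn": -81}, {"tx": 0.145, "ty": 0.198, "tz": 0, "turn": -81}, {"tx": 0.145, "ty": 0.198, "tz": 0, "turn": -81}, {"tx": 0.145, "ty": 0.198, "tz": 0, "turn": -81}, {"tx": 0.145, "ty": 0.198, "tz": 0, "turn": -81}, {"tx": 0.145, "ty": 0.198, "tz": 0, "turn": -81}, {"tx": 0.145, "ty": 0.198, "tz": 0, "turn": -81}, {"tx": 0.145, "ty": 0.198, "tz": 0, "turn": -81}, {"tx": 0.145, "ty": 0.198, "tz": 0, "turn": -81}, {"tx": 0.145, "ty": 0.198, "tz": 0, "turn": -81}])

```text
time_s: 11.72
eef_pos: [0.6028, -0.0719, 0.1189]
eef_rot: [-0.001, 0.743, 0.669, -0.001]
wrist_force: [-0.3, -0.4, 0.1]
opening: 0.124
```

```bash
python3 wl.py w8.png .127; python3 go.py .604 -.0726 .027 84.3
```

```text
[327. 199.] [ 0.577  -0.0335] L 0.055 W 0.007 ang 173.9 A 1570
[249. 252.] [ 0.602  -0.0724] L 0.078 W 0.013 ang 173.5 A 3087
t=11.77 pos [ 0.603  -0.072   0.1193] h0 84.0 tilt -1.0000 F [-0.2 -0.4 -0.6] open 0.125
tx -0.0006 ty 0.0012 tz 0.0923 turn -0.3 rows>=3
```

View pics/w8.png

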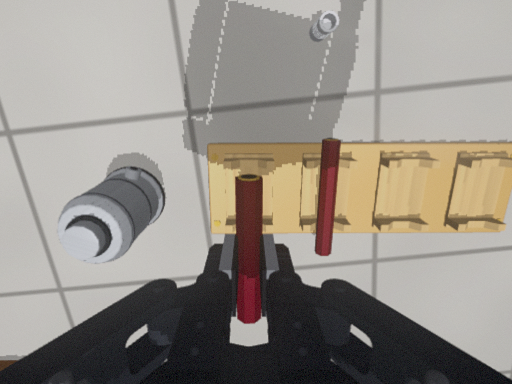

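>>> move_arm(increments=[{"tx": 0, "ty": 0.001, "tz": 0.03, "turn": 0}, {"tx": 0, "ty": 0.001, "tz": 0.055, "turn": 0}, {"tx": 0, "ty": 0.001, "tz": 0.075, "turn": 0}, {"tx": 0, "ty": 0.001, "tz": 0.085, "turn": 0}, {"tx": 0, "ty": 0.001, "tz": 0.09, "turn": 0}, {"tx": 0, "ty": 0.001, "tz": 0.092, "turn": 0}, {"tx": 0, "ty": 0.001, "tz": 0.093, "turn": 0}, {"tx": 0, "ty": 0.001, "tz": 0.094, "turn": 0}, {"tx": 0, "ty": 0.001, "tz": 0.094, "turn": 0}, {"tx": 0, "ty": 0.001, "tz": 0.094, "turn": 0}])

```text
time_s: 12.6
eef_pos: [0.6052, -0.0724, 0.0274]
eef_rot: [0.001, 0.743, 0.67, 0.0]
wrist_force: [0.1, -0.2, 1.1]
opening: 0.13
```

```bash
python3 go.py .604 -.0726 .0245 84.3
```

```text
t=12.60 pos [ 0.6052 -0.0724  0.0274] h0 84.1 tilt -1.0000 F [ 0.1 -0.2  1.1] open 0.130
tx -0.0004 ty -0.0012 tz 0.0029 turn -0.2 rows>=1
```

>>> move_arm(increments=[{"tx": 0, "ty": 0, "tz": 0.001, "turn": 0}, {"tx": 0, "ty": 0, "tz": 0.002, "turn": 0}, {"tx": 0, "ty": 0, "tz": 0.002, "turn": 0}, {"tx": 0, "ty": 0, "tz": 0.002, "turn": 0}])

```text
time_s: 12.93
eef_pos: [0.6045, -0.0721, 0.0243]
eef_rot: [-0.0, 0.743, 0.67, -0.0]
wrist_force: [0.3, 0.4, 0.5]
opening: 0.122
```

>>> move_arm(increments=[{"tx": 0, "ty": 0, "tz": 0.001, "turn": 0}, {"tx": 0, "ty": 0, "tz": 0.001, "turn": 0}, {"tx": 0, "ty": 0, "tz": 0.001, "turn": 0}])

```text
time_s: 13.18
eef_pos: [0.6046, -0.0722, 0.0241]
eef_rot: [-0.0, 0.743, 0.67, -0.0]
wrist_force: [-2.8, 1.2, 6.4]
opening: 0.124
```

Contact. Releasing and lifting.

>>> move_arm(increments=[{"tx": 0, "ty": 0, "tz": 0, "turn": 0}, {"tx": 0, "ty": 0, "tz": 0, "turn": 0}, {"tx": 0, "ty": 0, "tz": 0, "turn": 0}, {"tx": 0, "ty": 0, "tz": 0, "turn": 0}, {"tx": 0, "ty": 0, "tz": 0, "turn": 0}, {"tx": 0, "ty": 0, "tz": -0.01, "turn": 0}, {"tx": 0, "ty": 0, "tz": -0.03, "turn": 0}, {"tx": 0, "ty": 0, "tz": -0.06, "turn": 0}, {"tx": 0, "ty": 0, "tz": -0.096, "turn": 0}, {"tx": 0, "ty": 0, "tz": -0.096, "turn": 0}, {"tx": 0, "ty": 0, "tz": -0.096, "turn": 0}], gripper=0.4)

```text
time_s: 14.1
eef_pos: [0.6068, -0.0728, 0.1231]
eef_rot: [0.003, 0.743, 0.67, 0.002]
wrist_force: [-0.0, -0.2, -0.4]
opening: 0.407
```

```bash
python3 wl.py w9.png .0265; python3 go.py .4342 -.134 .12 -1.9
```

```text
[327. 192.] [ 0.6139 -0.0101] L 0.095 W 0.013 ang 173.9 A 1588
[249. 183.] [ 0.6056 -0.0735] L 0.078 W 0.012 ang 173.8 A 927
t=14.15 pos [ 0.6052 -0.0724  0.1208] h0 84.1 tilt -1.0000 F [-0.5 -0.4 -0.3] open 0.399
tx -0.0789 ty -0.1637 tz 0.0004 turn 86.0 rows>=13
```

View pics/w9.png

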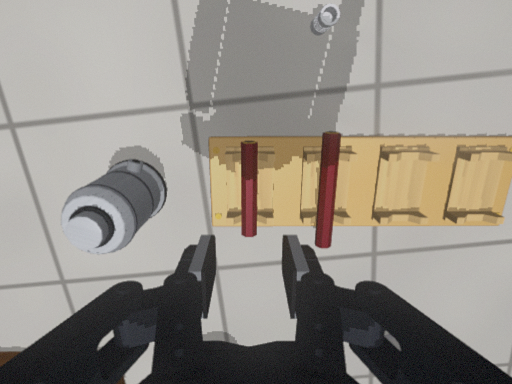

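b is seated at (249,183), and d is unchanged. Next is c (293,215).

>>> move_arm(increments=[{"tx": -0.079, "ty": -0.163, "tz": 0, "turn": 86}, {"tx": -0.079, "ty": -0.163, "tz": 0, "turn": 86}, {"tx": -0.079, "ty": -0.163, "tz": 0, "turn": 86}, {"tx": -0.079, "ty": -0.163, "tz": 0, "turn": 86}, {"tx": -0.079, "ty": -0.163, "tz": 0, "turn": 86}, {"tx": -0.079, "ty": -0.163, "tz": 0, "turn": 86}, {"tx": -0.079, "ty": -0.163, "tz": 0, "turn": 86}, {"tx": -0.079, "ty": -0.163, "tz": 0, "turn": 86}, {"tx": -0.079, "ty": -0.163, "tz": 0, "turn": 86}, {"tx": -0.079, "ty": -0.163, "tz": 0, "turn": 86}, {"tx": -0.079, "ty": -0.163, "tz": 0, "turn": 86}, {"tx": -0.079, "ty": -0.163, "tz": 0, "turn": 86}, {"tx": -0.079, "ty": -0.163, "tz": 0, "turn": 86}, {"tx": -0.079, "ty": -0.163, "tz": 0, "turn": 86}, {"tx": -0.079, "ty": -0.163, "tz": 0, "turn": 86}, {"tx": -0.079, "ty": -0.163, "tz": 0, "turn": 86}], gripper=0.6)

```text
time_s: 15.48
eef_pos: [0.4339, -0.1338, 0.1189]
eef_rot: [-0.0, 1.0, -0.015, -0.0]
wrist_force: [0.9, 0.4, 0.3]
opening: 0.599
```

```bash
python3 wl.py w10.png; python3 go.py .4342 -.134 .003 -1.9
```

```text
[475.  12.] [ 0.6063 -0.0038] L 0.059 W 0.015 ang 173.9 A 1632
[472. 109.] [ 0.6148 -0.0737] L 0.073 W 0.014 ang 172.5 A 1326
[249. 152.] [ 0.435  -0.1048] L 0.058 W 0.012 ang 86.7 A 445
[249. 224.] [ 0.4329 -0.1708] L 0.062 W 0.011 ang 89.0 A 582
t=15.53 pos [ 0.4341 -0.1338  0.119 ] h0 -1.8 tilt -1.0000 F [-0.3 -0.4 -0.5] open 0.605
tx 0.0002 ty 0.0002 tz 0.1160 turn 0.1 rows>=3
```

View pics/w10.png

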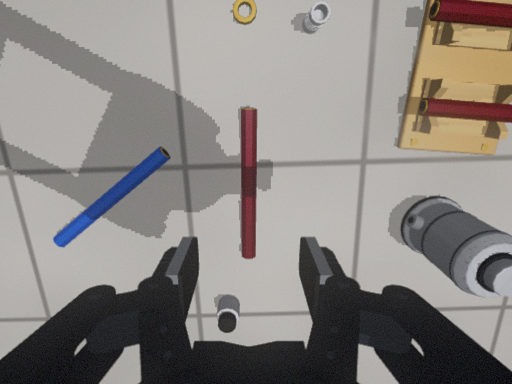

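>>> move_arm(increments=[{"tx": 0, "ty": 0.002, "tz": 0.04, "turn": 0}, {"tx": 0, "ty": 0.002, "tz": 0.075, "turn": 0}, {"tx": 0, "ty": 0.002, "tz": 0.1, "turn": 0}, {"tx": 0, "ty": 0.002, "tz": 0.112, "turn": 0}, {"tx": 0, "ty": 0.002, "tz": 0.116, "turn": 0}, {"tx": 0, "ty": 0.002, "tz": 0.116, "turn": 0}, {"tx": 0, "ty": 0.002, "tz": 0.116, "turn": 0}, {"tx": 0, "ty": 0.002, "tz": 0.116, "turn": 0}])

```text
time_s: 16.2
eef_pos: [0.4352, -0.1366, 0.0045]
eef_rot: [0.001, 1.0, -0.016, 0.001]
wrist_force: [-0.9, -0.9, -0.5]
opening: 0.598
```

>>> move_arm(increments=[{"tx": 0, "ty": 0, "tz": 0, "turn": 0}, {"tx": 0, "ty": 0, "tz": 0, "turn": 0}, {"tx": 0, "ty": 0, "tz": 0, "turn": 0}, {"tx": 0, "ty": 0, "tz": 0, "turn": 0}, {"tx": 0, "ty": 0, "tz": 0, "turn": 0}, {"tx": 0, "ty": 0, "tz": 0, "turn": 0}, {"tx": 0, "ty": 0, "tz": 0, "turn": 0}, {"tx": 0, "ty": 0, "tz": 0, "turn": 0}, {"tx": 0, "ty": 0, "tz": 0, "turn": 0}], gripper=0)

```text
time_s: 16.95
eef_pos: [0.4347, -0.1363, 0.0042]
eef_rot: [0.0, 1.0, -0.017, 0.001]
wrist_force: [0.1, 1.6, 7.1]
opening: 0.125
```

>>> move_arm(increments=[{"tx": 0, "ty": 0, "tz": -0.03, "turn": 0}, {"tx": 0, "ty": 0, "tz": -0.07, "turn": 0}, {"tx": 0, "ty": 0, "tz": -0.1, "turn": 0}, {"tx": 0, "ty": 0, "tz": -0.117, "turn": 0}, {"tx": 0, "ty": 0, "tz": -0.117, "turn": 0}, {"tx": 0, "ty": 0, "tz": -0.117, "turn": 0}])

```text
time_s: 17.45
eef_pos: [0.4348, -0.1363, 0.1213]
eef_rot: [0.001, 1.0, -0.017, 0.001]
wrist_force: [-0.5, 0.8, 0.4]
opening: 0.124
```

```bash
python3 wl.py w11.png .127; python3 go.py .6234 .1214 .12 84.3
```

```text
[475.  10.] [ 0.5276 -0.0311] L 0.033 W 0.008 ang 175.7 A 1534
[470. 105.] [ 0.5321 -0.0678] L 0.041 W 0.007 ang 172.9 A 1393
[239. 135.] [ 0.4326 -0.0773] L 0.018 W 0.004 ang 92.0 A 258
[249. 250.] [ 0.4354 -0.1319] L 0.124 W 0.014 ang 87.0 A 3780
t=17.50 pos [ 0.4339 -0.1358  0.1199] h0 -1.9 tilt -1.0000 F [-0.1 -0.4 -0.6] open 0.123
tx 0.1808 ty -0.2634 tz -0.0001 turn -86.2 rows>=13
```

View pics/w11.png

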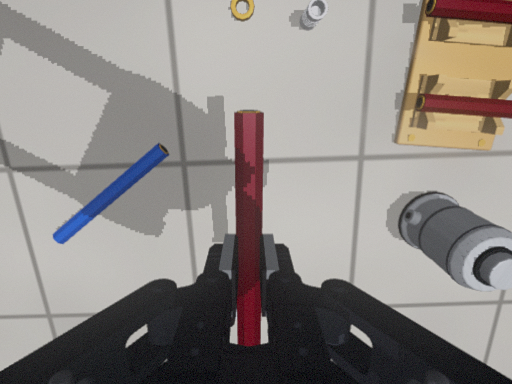

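>>> move_arm(increments=[{"tx": 0.181, "ty": -0.263, "tz": 0, "turn": -86}, {"tx": 0.181, "ty": -0.263, "tz": 0, "turn": -86}, {"tx": 0.181, "ty": -0.263, "tz": 0, "turn": -86}, {"tx": 0.181, "ty": -0.263, "tz": 0, "turn": -86}, {"tx": 0.181, "ty": -0.263, "tz": 0, "turn": -86}, {"tx": 0.181, "ty": -0.263, "tz": 0, "turn": -86}, {"tx": 0.181, "ty": -0.263, "tz": 0, "turn": -86}, {"tx": 0.181, "ty": -0.263, "tz": 0, "turn": -86}, {"tx": 0.181, "ty": -0.263, "tz": 0, "turn": -86}, {"tx": 0.181, "ty": -0.263, "tz": 0, "turn": -86}, {"tx": 0.181, "ty": -0.263, "tz": 0, "turn": -86}, {"tx": 0.181, "ty": -0.263, "tz": 0, "turn": -86}, {"tx": 0.181, "ty": -0.263, "tz": 0, "turn": -86}, {"tx": 0.181, "ty": -0.263, "tz": 0, "turn": -86}, {"tx": 0.181, "ty": -0.263, "tz": 0, "turn": -86}, {"tx": 0.181, "ty": -0.263, "tz": 0, "turn": -86}])

```text
time_s: 18.83
eef_pos: [0.6235, 0.1207, 0.1195]
eef_rot: [-0.0, 0.744, 0.669, -0.0]
wrist_force: [-0.2, 0.4, -1.2]
opening: 0.127
```

```bash
python3 - <<'E'
from meas import *
c=viewer.get_calibration("wrist"); im,d=viewer.camera("wrist"); save("w12.png",im)
o=get_obs()["eef_pos"]; r,g,b=[im[...,i].astype(int) for i in range(3)]
col=np.nonzero((r[:,249]>1.8*g[:,249])&(r[:,249]>30))[0]; print(col.min(),col.max(),o)
A=onplane(c,249,col.min(),.128);B=onplane(c,249,col.max(),.128);print(A,B,(A+B)/2,np.linalg.norm(A-B))
E
python3 go.py .6234 .1214 .027 84.3
```

```text
114 346 [0.62365997 0.12074274 0.11981515]
[0.55507439 0.12747996 0.128     ] [0.67675265 0.11455483 0.128     ] [0.61591352 0.1210174  0.128     ] 0.12236281406829519
t=18.88 pos [0.6237 0.1207 0.1198] h0 84.0 tilt -1.0000 F [ 0.1  0.1 -0.9] open 0.128
tx 0.0006 ty -0.0003 tz 0.0928 turn -0.3 rows>=3
```

View pics/w12.png

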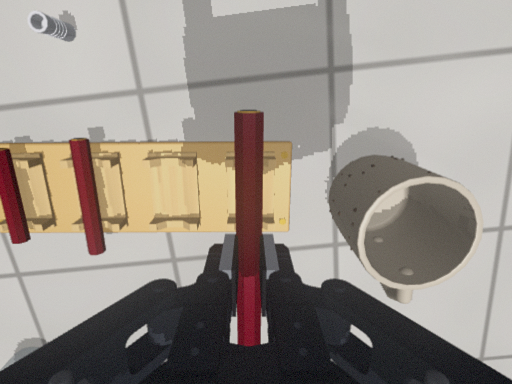

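The visible length reads 0.122, so the lower end may be hidden by the palm, or the barrel may be tilted. Checking from the side.

Run:
```python
from h import *
c=viewer.get_calibration("side");im,d=viewer.camera("side"); save("s12.png",cv2.resize(im[100:290,90:310],None,fx=3.4,fy=3.1,interpolation=cv2.INTER_CUBIC))
r,g,b=[im[...,i].astype(int) for i in range(3)]
m=((r>1.8*g)&(r>1.8*b)&(r>35)&(g<60)); ys,xs=np.nonzero(m)
u=np.array([np.cos(np.radians(-5.7)),np.sin(np.radians(-5.7)),0])
for L in (-66,-40,0,40,66): print(L,proj(c,np.array([.6237,.1207,.1215])+u*L/1000).round(1))
n,l,s,cc=cv2.connectedComponentsWithStats(m.astype(np.uint8)); print(s[1:][s[1:,4]>20])
```

```text
-66 [217.8 207.2]
-40 [205.5 205.5]
0 [186.7 202.8]
40 [168.1 200.3]
66 [156.1 198.6]
[[271  88   4  23  48]
 [118 117  16   7  29]
 [197 164  29   7 117]
 [193 183  31   8 131]
 [158 197  12   6  41]
 [191 202  25   8  70]]
```

View pics/s12.png

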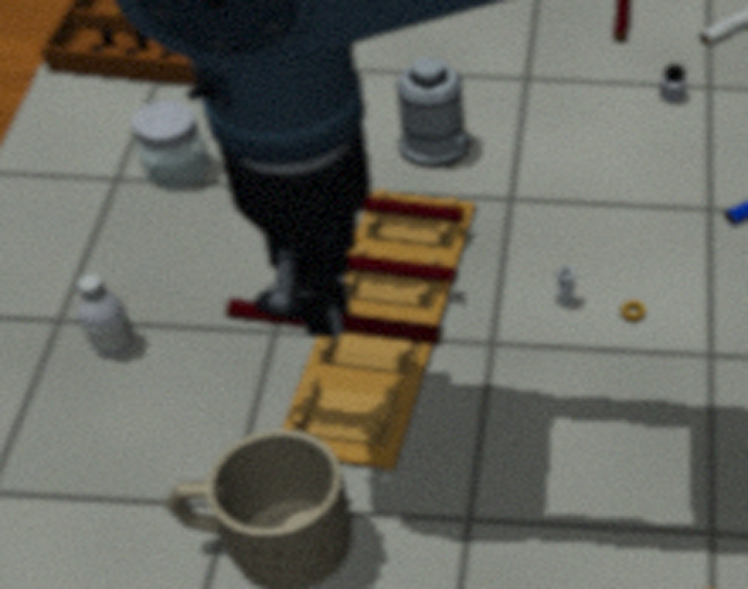

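c is level and centred, spanning 158–216 px against the expected 156–218, so the end was only hidden. Lowering.

>>> move_arm(increments=[{"tx": 0.001, "ty": 0, "tz": 0.03, "turn": 0}, {"tx": 0.001, "ty": 0, "tz": 0.055, "turn": 0}, {"tx": 0.001, "ty": 0, "tz": 0.075, "turn": 0}, {"tx": 0.001, "ty": 0, "tz": 0.085, "turn": 0}, {"tx": 0.001, "ty": 0, "tz": 0.09, "turn": 0}, {"tx": 0.001, "ty": 0, "tz": 0.092, "turn": 0}, {"tx": 0.001, "ty": 0, "tz": 0.094, "turn": 0}, {"tx": 0.001, "ty": 0, "tz": 0.095, "turn": 0}, {"tx": 0.001, "ty": 0, "tz": 0.095, "turn": 0}, {"tx": 0.001, "ty": 0, "tz": 0.095, "turn": 0}])

```text
time_s: 19.77
eef_pos: [0.6247, 0.1218, 0.0263]
eef_rot: [0.001, 0.743, 0.67, 0.001]
wrist_force: [-1.1, -0.4, -0.6]
opening: 0.126
```

>>> move_arm(increments=[{"tx": 0, "ty": 0, "tz": 0.001, "turn": 0}, {"tx": 0, "ty": 0, "tz": 0.001, "turn": 0}, {"tx": 0, "ty": 0, "tz": 0.001, "turn": 0}])

```text
time_s: 20.02
eef_pos: [0.624, 0.1218, 0.0245]
eef_rot: [0.0, 0.743, 0.67, 0.0]
wrist_force: [-0.6, -0.4, -0.3]
opening: 0.124
```

>>> move_arm(increments=[{"tx": 0, "ty": 0, "tz": 0.001, "turn": 0}, {"tx": 0, "ty": 0, "tz": 0.001, "turn": 0}, {"tx": 0, "ty": 0, "tz": 0.001, "turn": 0}])

```text
time_s: 20.27
eef_pos: [0.6242, 0.1218, 0.0241]
eef_rot: [0.0, 0.743, 0.67, 0.0]
wrist_force: [-2.0, 0.1, 5.7]
opening: 0.123
```

>>> move_arm(increments=[{"tx": 0, "ty": 0, "tz": 0, "turn": 0}, {"tx": 0, "ty": 0, "tz": 0, "turn": 0}, {"tx": 0, "ty": 0, "tz": 0, "turn": 0}, {"tx": 0, "ty": 0, "tz": 0, "turn": 0}, {"tx": 0, "ty": 0, "tz": 0, "turn": 0}, {"tx": 0, "ty": 0, "tz": -0.01, "turn": 0}, {"tx": 0, "ty": 0, "tz": -0.03, "turn": 0}, {"tx": 0, "ty": 0, "tz": -0.06, "turn": 0}, {"tx": 0, "ty": 0, "tz": -0.096, "turn": 0}, {"tx": 0, "ty": 0, "tz": -0.096, "turn": 0}, {"tx": 0, "ty": 0, "tz": -0.096, "turn": 0}], gripper=0.4)

```text
time_s: 21.18
eef_pos: [0.6264, 0.1219, 0.1234]
eef_rot: [0.002, 0.743, 0.67, 0.003]
wrist_force: [0.9, 0.3, -1.4]
opening: 0.4
```

```bash
python3 wl.py w13.png .0265; python3 go.py .4566 -.3875 .12 -.8
```

```text
[248. 168.] [0.6221 0.121 ] L 0.133 W 0.012 ang 174.0 A 1713
[ 86. 188.] [ 0.6135 -0.0109] L 0.097 W 0.015 ang 173.7 A 1770
[ 11. 192.] [ 0.6052 -0.0729] L 0.081 W 0.017 ang 170.2 A 1463
t=21.23 pos [0.6248 0.1219 0.1211] h0 84.1 tilt -1.0000 F [ 0.9 -0.  -1.1] open 0.396
tx -0.5240 ty -0.1148 tz 0.0006 turn 84.9 rows>=13
```

View pics/w13.png

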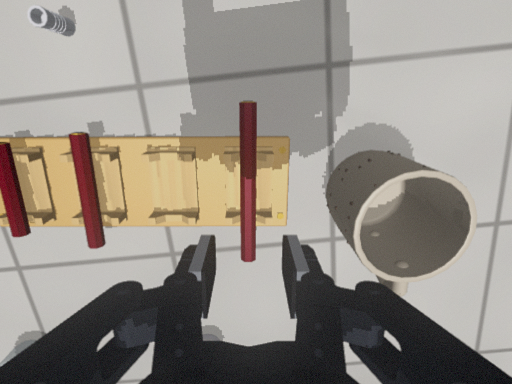

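c is seated and centred. Next is a (389,206), going back towards the robot first so the arm stays clear of the dispenser.

>>> move_arm(increments=[{"tx": 0, "ty": -0.04, "tz": -0.01, "turn": 5}, {"tx": -0.02, "ty": -0.08, "tz": -0.02, "turn": 10}, {"tx": -0.05, "ty": -0.11, "tz": -0.03, "turn": 85}, {"tx": -0.524, "ty": -0.115, "tz": -0.03, "turn": 85}, {"tx": -0.524, "ty": -0.115, "tz": -0.03, "turn": 85}, {"tx": -0.524, "ty": -0.115, "tz": -0.03, "turn": 85}, {"tx": -0.524, "ty": -0.115, "tz": -0.03, "turn": 85}, {"tx": -0.524, "ty": -0.115, "tz": -0.03, "turn": 85}, {"tx": -0.524, "ty": -0.115, "tz": -0.03, "turn": 85}, {"tx": -0.524, "ty": -0.115, "tz": -0.03, "turn": 85}, {"tx": -0.524, "ty": -0.115, "tz": -0.03, "turn": 85}, {"tx": -0.524, "ty": -0.115, "tz": -0.03, "turn": 85}, {"tx": -0.524, "ty": -0.115, "tz": -0.03, "turn": 85}, {"tx": -0.524, "ty": -0.115, "tz": -0.03, "turn": 85}, {"tx": -0.524, "ty": -0.115, "tz": -0.03, "turn": 85}, {"tx": -0.524, "ty": -0.115, "tz": -0.02, "turn": 85}, {"tx": -0.524, "ty": -0.115, "tz": 0, "turn": 85}, {"tx": -0.524, "ty": -0.115, "tz": 0, "turn": 85}, {"tx": -0.524, "ty": -0.115, "tz": 0, "turn": 85}, {"tx": -0.524, "ty": -0.115, "tz": 0, "turn": 85}], gripper=0.6)

```text
time_s: 22.9
eef_pos: [0.4556, -0.3864, 0.119]
eef_rot: [-0.001, 1.0, -0.008, -0.0]
wrist_force: [-0.6, 0.1, 0.2]
opening: 0.602
```

```bash
python3 wl.py w14.png; python3 go.py .4566 -.3875 .003 -.8
```

```text
[249. 148.] [ 0.4569 -0.3484] L 0.037 W 0.012 ang 86.3 A 378
[249. 213.] [ 0.4556 -0.4067] L 0.077 W 0.011 ang 89.6 A 750
t=22.95 pos [ 0.456  -0.3869  0.1197] h0 -0.9 tilt -1.0000 F [-0.  -0.9 -0.3] open 0.595
tx 0.0006 ty 0.0006 tz 0.1167 turn -0.1 rows>=3
```

View pics/w14.png

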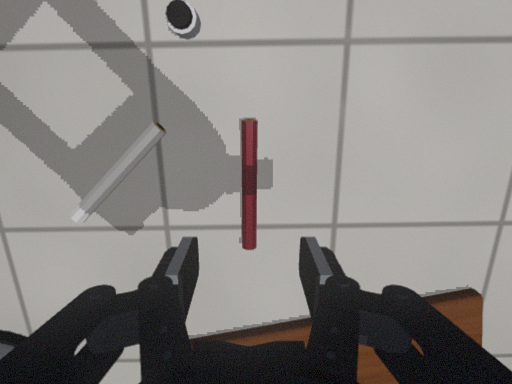

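>>> move_arm(increments=[{"tx": 0, "ty": 0.001, "tz": 0.04, "turn": 0}, {"tx": 0, "ty": 0.001, "tz": 0.075, "turn": 0}, {"tx": 0, "ty": 0.001, "tz": 0.1, "turn": 0}, {"tx": 0, "ty": 0.001, "tz": 0.112, "turn": 0}, {"tx": 0, "ty": 0.001, "tz": 0.116, "turn": 0}, {"tx": 0, "ty": 0.001, "tz": 0.117, "turn": 0}, {"tx": 0, "ty": 0.001, "tz": 0.117, "turn": 0}, {"tx": 0, "ty": 0.001, "tz": 0.117, "turn": 0}])

```text
time_s: 23.62
eef_pos: [0.4568, -0.3898, 0.0045]
eef_rot: [0.001, 1.0, -0.008, 0.001]
wrist_force: [-0.9, 0.3, 0.2]
opening: 0.599
```

>>> move_arm(increments=[{"tx": 0, "ty": 0, "tz": 0, "turn": 0}, {"tx": 0, "ty": 0, "tz": 0, "turn": 0}, {"tx": 0, "ty": 0, "tz": 0, "turn": 0}, {"tx": 0, "ty": 0, "tz": 0, "turn": 0}, {"tx": 0, "ty": 0, "tz": 0, "turn": 0}, {"tx": 0, "ty": 0, "tz": 0, "turn": 0}, {"tx": 0, "ty": 0, "tz": 0, "turn": 0}, {"tx": 0, "ty": 0, "tz": 0, "turn": 0}, {"tx": 0, "ty": 0, "tz": 0, "turn": 0}], gripper=0)

```text
time_s: 24.37
eef_pos: [0.456, -0.389, 0.0033]
eef_rot: [0.001, 1.0, -0.008, 0.0]
wrist_force: [-0.2, 0.6, 6.5]
opening: 0.123
```

>>> move_arm(increments=[{"tx": 0, "ty": 0, "tz": -0.03, "turn": 0}, {"tx": 0, "ty": 0, "tz": -0.07, "turn": 0}, {"tx": 0, "ty": 0, "tz": -0.11, "turn": 0}, {"tx": 0, "ty": 0, "tz": -0.147, "turn": 0}, {"tx": 0, "ty": 0, "tz": -0.147, "turn": 0}, {"tx": 0, "ty": 0, "tz": -0.147, "turn": 0}])

```text
time_s: 24.87
eef_pos: [0.4568, -0.3901, 0.1525]
eef_rot: [0.002, 1.0, -0.008, 0.002]
wrist_force: [-0.7, 0.1, -1.6]
opening: 0.123
```

```bash
python3 wl.py w15.png .157; python3 go.py .6169 .0567 .15 84.3
```

```text
[249. 255.] [ 0.457  -0.3898] L 0.118 W 0.014 ang 88.6 A 3733
t=24.92 pos [ 0.4557 -0.3887  0.15  ] h0 -0.9 tilt -1.0000 F [-0.9  0.1 -1.6] open 0.128
tx 0.1540 ty -0.4479 tz -0.0004 turn -85.2 rows>=12
```

View pics/w15.png

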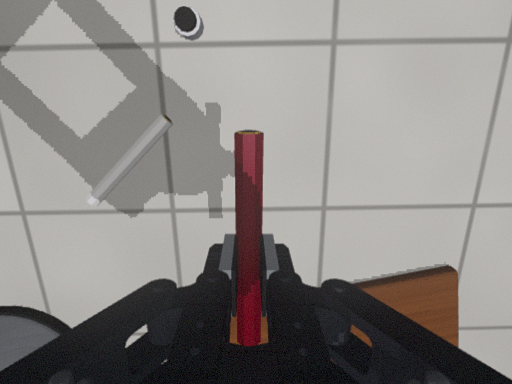

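>>> move_arm(increments=[{"tx": 0, "ty": -0.3, "tz": 0, "turn": -5}, {"tx": 0, "ty": -0.3, "tz": 0, "turn": -12}, {"tx": 0, "ty": -0.3, "tz": 0, "turn": -19}, {"tx": 0, "ty": -0.3, "tz": 0, "turn": -26}, {"tx": 0, "ty": -0.3, "tz": 0, "turn": -33}, {"tx": 0, "ty": -0.3, "tz": 0, "turn": -40}, {"tx": 0, "ty": -0.3, "tz": 0, "turn": -47}, {"tx": 0.154, "ty": -0.448, "tz": 0, "turn": -85}, {"tx": 0.154, "ty": -0.448, "tz": 0, "turn": -85}, {"tx": 0.154, "ty": -0.448, "tz": 0, "turn": -85}, {"tx": 0.154, "ty": -0.448, "tz": 0, "turn": -85}, {"tx": 0.154, "ty": -0.448, "tz": 0, "turn": -85}, {"tx": 0.154, "ty": -0.448, "tz": 0, "turn": -85}, {"tx": 0.154, "ty": -0.448, "tz": 0, "turn": -85}, {"tx": 0.154, "ty": -0.448, "tz": 0.02, "turn": -85}, {"tx": 0.154, "ty": -0.448, "tz": 0.03, "turn": -85}, {"tx": 0.154, "ty": -0.448, "tz": 0.03, "turn": -85}, {"tx": 0.154, "ty": -0.448, "tz": 0.03, "turn": -85}])

```text
time_s: 26.42
eef_pos: [0.6148, 0.0562, 0.1175]
eef_rot: [-0.002, 0.743, 0.669, -0.001]
wrist_force: [0.0, 0.4, -0.6]
opening: 0.125
```

```bash
python3 wl.py w16.png .127; python3 go.py .6169 .0567 .0255 84.3
```

```text
[248. 235.] [0.6106 0.0559] L 0.113 W 0.013 ang 174.0 A 5086
[330. 205.] [0.5918 0.0957] L 0.066 W 0.007 ang 174.1 A 1723
[168. 201.] [0.5821 0.0218] L 0.055 W 0.008 ang 173.6 A 1106
[ 88. 198.] [ 0.5772 -0.015 ] L 0.045 W 0.008 ang 173.8 A 1440
t=26.47 pos [0.6158 0.0561 0.1188] h0 84.0 tilt -1.0000 F [ 0.3  0.7 -0.2] open 0.126
tx 0.0007 ty 0.0012 tz 0.0933 turn -0.3 rows>=3
```

View pics/w16.png

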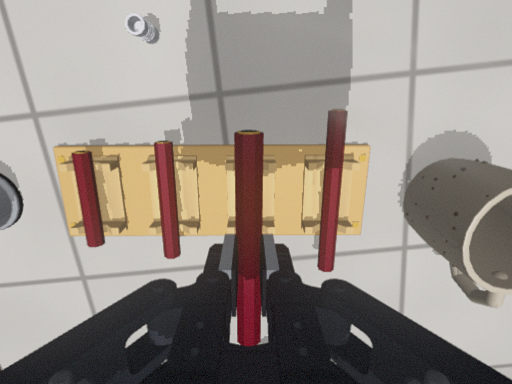

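>>> move_arm(increments=[{"tx": 0, "ty": 0.004, "tz": 0.03, "turn": 0}, {"tx": 0, "ty": 0.004, "tz": 0.055, "turn": 0}, {"tx": 0, "ty": 0.004, "tz": 0.075, "turn": 0}, {"tx": 0, "ty": 0.004, "tz": 0.085, "turn": 0}, {"tx": 0, "ty": 0.004, "tz": 0.09, "turn": 0}, {"tx": 0, "ty": 0.004, "tz": 0.092, "turn": 0}, {"tx": 0, "ty": 0.004, "tz": 0.094, "turn": 0}, {"tx": 0, "ty": 0.004, "tz": 0.095, "turn": 0}, {"tx": 0, "ty": 0.004, "tz": 0.095, "turn": 0}, {"tx": 0, "ty": 0.004, "tz": 0.095, "turn": 0}])

```text
time_s: 27.3
eef_pos: [0.6214, 0.0565, 0.0253]
eef_rot: [0.001, 0.743, 0.67, 0.001]
wrist_force: [-1.1, -0.0, -0.6]
opening: 0.128
```

>>> move_arm(increments=[{"tx": 0, "ty": 0, "tz": 0.001, "turn": 0}, {"tx": 0, "ty": 0, "tz": 0.001, "turn": 0}, {"tx": 0, "ty": 0, "tz": 0.001, "turn": 0}])

```text
time_s: 27.55
eef_pos: [0.6207, 0.0566, 0.0234]
eef_rot: [0.0, 0.743, 0.67, 0.0]
wrist_force: [-0.2, -0.0, -0.1]
opening: 0.126
```

>>> move_arm(increments=[{"tx": 0, "ty": 0, "tz": 0.001, "turn": 0}, {"tx": 0, "ty": 0, "tz": 0.001, "turn": 0}, {"tx": 0, "ty": 0, "tz": 0.001, "turn": 0}])

```text
time_s: 27.8
eef_pos: [0.6208, 0.0566, 0.0233]
eef_rot: [0.0, 0.743, 0.67, -0.0]
wrist_force: [-2.4, 0.3, 7.8]
opening: 0.127
```

>>> move_arm(increments=[{"tx": 0, "ty": 0, "tz": 0, "turn": 0}, {"tx": 0, "ty": 0, "tz": 0, "turn": 0}, {"tx": 0, "ty": 0, "tz": 0, "turn": 0}, {"tx": 0, "ty": 0, "tz": 0, "turn": 0}, {"tx": 0, "ty": 0, "tz": 0, "turn": 0}, {"tx": 0, "ty": 0, "tz": -0.01, "turn": 0}, {"tx": 0, "ty": 0, "tz": -0.03, "turn": 0}, {"tx": 0, "ty": 0, "tz": -0.06, "turn": 0}, {"tx": 0, "ty": 0, "tz": -0.097, "turn": 0}, {"tx": 0, "ty": 0, "tz": -0.13, "turn": 0}, {"tx": 0, "ty": -0.03, "tz": -0.15, "turn": 0}, {"tx": 0, "ty": -0.07, "tz": -0.15, "turn": 0}, {"tx": 0, "ty": -0.11, "tz": -0.15, "turn": 0}, {"tx": 0, "ty": -0.15, "tz": -0.15, "turn": 0}, {"tx": 0, "ty": -0.18, "tz": -0.15, "turn": 0}, {"tx": 0, "ty": -0.2, "tz": -0.15, "turn": 0}, {"tx": 0, "ty": -0.2, "tz": -0.15, "turn": 0}, {"tx": 0, "ty": -0.2, "tz": -0.15, "turn": 0}], gripper=0.35)

```text
time_s: 29.3
eef_pos: [0.4217, 0.0773, 0.1733]
eef_rot: [0.001, 0.743, 0.67, 0.001]
wrist_force: [0.5, -0.3, 0.9]
opening: 0.351
```

Run:
```python
from meas import *
C=np.array([.6137,.0244]);u=np.array([np.cos(np.radians(84.3)),np.sin(np.radians(84.3))]);v=np.array([u[1],-u[0]])
for n in ("top","side"):
    c=viewer.get_calibration(n);im,d=viewer.camera(n); save(n+"_end.png",im)
    for o in bars(im,c,.0285):
        p=o[1]-C; print(n,o[0].round(),o[1].round(4),"row %.1f along %.1f mm"%(1000*p@u,1000*p@v),"L %.3f W %.3f ang %.1f A %d"%o[2:])
    a=[90,190,110,350] if n=="top" else [100,300,90,300]
    save(n+"_endc.png",cv2.resize(im[a[0]:a[1],a[2]:a[3]],None,fx=2.9,fy=2.9,interpolation=cv2.INTER_CUBIC))
    if n=="top":
        i0=np.load("top0.npz")["im"]
        df=cv2.absdiff(im,i0).max(2)
        print("dispenser/mug diff px",(df[125:165,296:325]>50).sum(),(df[105:155,133:172]>50).sum())
print(get_obs()["time_s"],get_obs()["eef_pos"])
```

```text
top [195. 144.] [0.6217 0.1203] row 96.2 along -1.6 mm L 0.127 W 0.011 ang 174.3 A 176
top [220. 145.] [0.6172 0.0556] row 31.4 along 0.4 mm L 0.109 W 0.010 ang 174.1 A 133
top [245. 146.] [ 0.6128 -0.0105] row -34.8 along 2.5 mm L 0.094 W 0.009 ang 174.3 A 92
top [269. 150.] [ 0.6041 -0.0732] row -98.1 along 0.1 mm L 0.073 W 0.010 ang 174.1 A 76
dispenser/mug diff px 0 0
side [234.  57.] [ 0.5855 -0.586 ] row -610.2 along 32.5 mm L 0.272 W 0.265 ang 64.2 A 1288
side [211. 167.] [ 0.6051 -0.0698] row -94.6 along 0.8 mm L 0.074 W 0.015 ang 173.9 A 114
side [205. 186.] [ 0.6129 -0.0065] row -30.9 along 2.3 mm L 0.094 W 0.014 ang 173.6 A 156
side [198. 207.] [0.6184 0.0597] row 35.6 along 1.2 mm L 0.112 W 0.014 ang 174.2 A 205
side [192. 230.] [0.6216 0.1246] row 100.5 along -2.1 mm L 0.130 W 0.014 ang 174.1 A 264
29.4 [0.42306879 0.07697449 0.17323403]
```

View pics/top_endc.png

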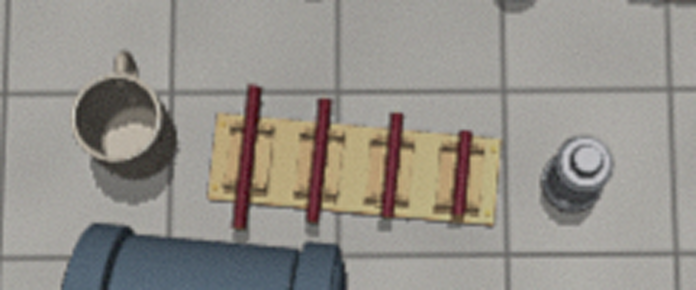

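View pics/side_endc.png

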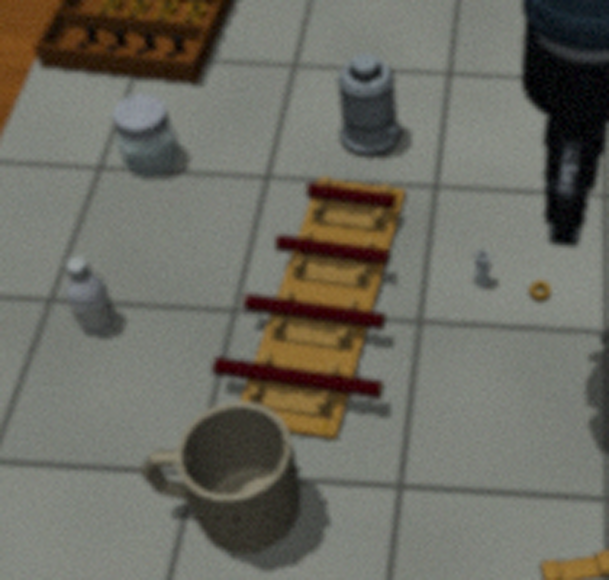

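The checks agree, so I'm handing in.

```bash
python3 -c "
from bench import workorder
print(workorder.hand_in())"
```

```text
the job is handed in; nothing more can be done
None
```

All four burgundy barrels are on the rail in order of length: b (78 mm) next to the dispenser, then d (96 mm), a (114 mm) and c (132 mm) by the mug. I handed the job in at about 29 s; it reports no verdict.

- **Position:** the last top and side views put every barrel within about 4 mm of its cradle centre, lengthwise and sideways. The angles are within about 0.5° of the cradle axis.
- **Height:** I did not measure it directly. Each barrel met its notches with a 3–8 N contact force at the expected height, and they look level in the side view.
- **Dispenser and mug:** the start and end top views show no change around either of them. The blue and white look-alikes were left alone. The arm is clear of everything.
- **Disagreements:**
  - The two views differ by about 4 mm along the row, which is probably calibration or the height I assumed.
  - While c was held, the wrist view read it about 10 mm short because the palm hid one end. A side view and the view after release showed it centred.
- **Refused call:** the first move call was rejected because some rows left out keys. Nothing moved.

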